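# Thread the damper spring onto its rod

## Robot

A 6-joint arm with a two-finger parallel gripper is mounted at the origin on the work surface. World frame = base frame: x ahead of the robot, y to its left, z up, the work surface at z = 0. Lengths are in m, angles in rad, forces in N, time in s.
With the tool pointing down it reaches from about 0.25 to 0.775 m from the base axis. Payload 4 kg.
Tool frame: the origin (TCP) lies at the centre of the arm's flange, where the gripper is bolted on; the fingertips stand 199 mm ahead of it and the grasp point (between the pads) lies 180 mm ahead of it (robot.tcp_to_tips is the distance from the TCP to the fingertips, in m); z points along the fingers, y is the line along which they close (so a half turn about z gives the same grasp; the last joint's range is limited). The gripper opens to 94 mm and grips with 3 to 60 N. Pads are 16 mm wide; open, the fingers measure 119 mm over their backs; the gripper's body (75 mm by 177 mm) begins 78 mm behind the grasp point.
Start: joints at [1.133, 0.087, 1.371, -0, 1.684, -0.103], TCP at [0.181, 0.519, 0.405] pointing down, gripper open.
Joint ranges: [-3.1, 3.1], [-0.76, 2.03], [0.27, 2.55], [-1.08, 4.22], [0.17, 2.65], [-2.57, 2.57]. Speed limits (rad/s): [2.79, 2.79, 3.14, 3.14, 3.14, 3.14].

## Interface

Orientations are given as [roll, pitch, yaw] about the fixed x, y, z axes, in that order (R = Rz(yaw) Ry(pitch) Rx(roll)).
In Python, from bench import telemetry, snapshot, ticket, robot gives the robot as it stands.
- The arm moves only by the tool apply_moves, never from a script. Its argument "moves" is a list that holds one entry, the list of rows, each a list of 5 numbers: the shift along the tool's x, y, z in units of 50 mm (1.0 is 50 mm), then the turn about the tool's z in units of 10 degrees (1.0 is 10 degrees), then the closure, from 0 (fully open) to 1 (shut). A call has 1 to 10 rows; each row is the pose to reach, as a shift and turn from the pose commanded when the call began, along the tool's axes at that moment; what a row does not reach only later rows make up. A row lasts 1/8 s, in which the tool goes at most 62.5 mm and 10.7 degrees, less where a joint would pass 70% of its speed; a pose out of reach is approached as far as the arm can. A call with a gripper value outside its range is refused whole. The fingers move at their own pace and stop on an object; the grip force is fixed at half the most. Time passes only in rows, so rows that repeat a pose let the fingers close. It gives the time, the measured TCP pose, the force, the opening and the grip force at its end, in the units of the state.
- telemetry.get_obs(): the state, without advancing time (a new reading comes with each control period).
- snapshot(name): name is "side" or "top" or "wrist"; returns a dict with "image" (420x560x3 uint8, red, green, blue), "fovy" (degrees; the focal length in pixels is half the picture's height over the tangent of half this angle, whatever the lens; pixels are square), "cx", "cy" (the principal point, pixels), "R" (3x3) and "t" (3): a world point X has camera coordinates R X + t. Camera axes: x right, y down, z forward; pixel columns grow to the right and rows downward; lengths in m; the calibration is good to about 2 mm. A picture is of the moment at which its call begins. There is no depth.
- ticket.close_job(): hands the job in; it is judged then, once.
The state is a dict: "time": time; "joint_positions": joint angles; "qvel": joint speeds; "joint_torque": joint torques, N m; "tool_pos": TCP position; "ee_rot": TCP orientation; "wrist_force": force on the tool from outside, world axes, zero at the start; "wrist_torque": the same for the moment, N m; "width": finger opening in m; "finger_force": force on a finger pad.
Only numpy, scipy, OpenCV 4.12 (cv2) and the standard library are available. Lean on these libraries where they do the work, as an engineer would, in place of code of your own. Each camera call takes 0.05 s, during which the arm holds its last target. There are 200 camera calls.

## Task

Rebuild the washing-machine damper on the counter: take the taller, slimmer coil spring, keep its lugged end down and thread it over the upright rod, twisting it a little whenever its lugs snag on the rod's notched discs, until it sits fully home on the seat; then let go. Leave the other things on the counter where they are.

Things in the scene. Friction and masses are not known exactly. Their poses are not given: they have to be found in the camera images.
- spring_mid (a point): Centre (half-way up) of the taller, slimmer steel coil spring, standing on the counter: 80 mm tall, outer diameter 40, inner 32 mm, about 90 g; stiff, does not compress in handling. z points up its axis. The lower end has three inward lugs at 120 degrees (one along this point's x), 3 mm wide, 4 mm high, flush with the lower end, tips on a 19 mm circle.
- rod_tip (a point): Top end of the fixed, upright steel rod that the spring goes over: 14 mm thick, tapered over its last 12 mm to 6 mm, end 72 mm above the seat. It carries two notched discs. Between and below the discs the spring turns freely.
- upper_disc (a point): Centre of the upper face of the upper disc, 52 mm above the seat: 27 mm diameter, 5 mm thick, three radial notches, 8 mm wide, at 120 degrees. The spring's lugs pass only when in the notches (within about 13 degrees); a turn of at most 120 degrees finds them. Each disc's angle is different every time and NOT given by this orientation. Stiff to turn (0.2 N m).
- lower_disc (a point): Centre of the upper face of the lower disc, 27 mm above the seat: the same disc, at another, also unknown angle (its notches never line up with the upper ones), hidden from above by the upper one.
- seat (a point): Centre of the upper face of the round steel seat (50 mm in diameter, 40 mm above the counter) at the foot of the rod, where the spring's lower end must come to rest; z up along the rod. It is carried by a fixed 100 x 100 mm base, 14 mm thick, whose sides follow this point's x and y axes.
- short_spring: Bystander: another steel coil spring standing upright, wider and shorter (50 mm diameter, 50 mm tall), without lugs; origin at the centre of its underside.
- wrench: Bystander: steel wrench lying flat; origin under its middle.
- screwdriver: Bystander: screwdriver lying on the counter; origin under its middle.
- mug: Bystander: white mug, 80 mm in diameter, 90 mm tall; origin at the centre of its underside.
- bush: Bystander: black rubber bush (thick ring), 44 mm in diameter, 18 mm tall; origin at the centre of its underside.
- plant_pot: Bystander: terracotta pot with a small succulent, 80 mm in diameter, 95 mm tall; origin at the centre of its underside.
Not all that is in view belongs to the job. Leave any blue or purple look-alike of the part that bears spring_mid alone.

How it is judged:
By the outcome, as a careful person would: the job done as asked, in the order asked, and still so for the second after the job is handed in, with the robot touching nothing.
It also fails if it takes over 72 s, if anything falls off the work surface, if the arm or the gripper's body presses on something with over 40 N, if the wrist force passes 120 N, or if a joint passes its speed limit or range.

## Working session

There is one attempt and no reset: what is moved stays moved. The work goes in short steps, Python scripts to look and compute and a tool call to move; the robot and the scene stay as the last step left them, time stands still between calls to the robot, and variables do not carry over. Pictures are saved under pics/ and viewed, at most 10 in all, crops included, and the job is handed in when it is done.

Besides the shell and the picture viewer there is one more tool, called after "Request:" by a JSON object that holds its "op" and its "data", one argument or row to a line. apply_moves: Moves the arm, as the interface text tells. Its arguments: {"type":"object","properties":{"moves":{"type":"array","items":{"type":"array","items":{"type":"array","items":{"type":"number"}}}}},"required":["moves"]}

```bash
mkdir -p pics; cat > h.py <<'E'
import numpy as np, cv2
from bench import telemetry, snapshot, ticket, robot
def snap(cam,name):
    s=snapshot(cam); cv2.imwrite(f'pics/{name}.png',s['image'][:,:,::-1])
    np.savez(f'pics/{name}.npz',**{k:s[k] for k in('fovy','cx','cy','R','t')}); return s
def ray(name,u,v):
    s=np.load(f'pics/{name}.npz'); f=210/np.tan(np.radians(s['fovy'])/2)
    R=s['R'];C=-R.T@s['t'];d=R.T@np.array([(u-s['cx'])/f,(v-s['cy'])/f,1]);return C,d
def atz(name,u,v,z):
    C,d=ray(name,u,v);return C+d*(z-C[2])/d[2]
def tri(*obs):
    A=0;b=0
    for o in obs:
        C,d=ray(*o);d=d/np.linalg.norm(d);P=np.eye(3)-np.outer(d,d);A=A+P;b=b+P@C
    return np.linalg.solve(A,b)
def proj(name,X):
    s=np.load(f'pics/{name}.npz'); f=210/np.tan(np.radians(s['fovy'])/2)
    p=s['R']@np.array(X)+s['t'];return p[:2]/p[2]*f+[s['cx'],s['cy']]
E
python3 - <<'E'
from h import *
a=snap('top','top1');b=snap('side','side1')
cv2.imwrite('pics/both.png',cv2.resize(np.vstack([a['image'],b['image']])[:,:,::-1],None,fx=.71,fy=.71))
for n in('top1','side1'):
  C,d=ray(n,280,210);print(C,d)
print(telemetry.get_obs())
E
```

```text
[0.4350694  0.05805009 1.47998094] [ 0.09101815 -0.01377524 -0.9958523 ]
[ 0.56033356 -0.85927113  1.03279789] [-0.00467045  0.71220791 -0.70198165]
{'time': 0.1, 'joint_positions': array([ 1.13293445e+00,  8.78712852e-02,  1.37207864e+00,  7.27999064e-06,
        1.68361000e+00, -1.03081851e-01]), 'qvel': array([-0.00012613,  0.00055229, -0.00402752,  0.00161094,  0.00044772,
       -0.00029936]), 'joint_torque': array([ 2.51349156e-03, -3.41251624e+01, -3.03302228e+01,  7.20637199e-02,
        3.04257427e-02, -9.98399332e-05]), 'tool_pos': array([0.18065932, 0.51937496, 0.40363863]), 'ee_rot': array([-3.13963656e+00, -2.09628280e-04,  2.80681324e+00]), 'wrist_force': array([-0.67348083, -1.09519333, -0.43480253]), 'wrist_torque': array([-0.02985439, -0.04527537, -0.01448602]), 'finger_force': 0.0, 'width': 0.09450039537243186}
```

View pics/top1.png

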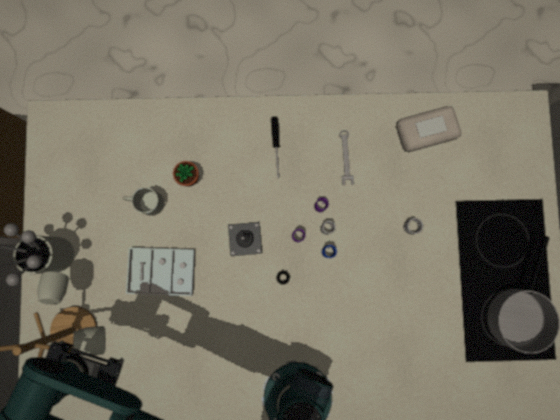

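View pics/side1.png

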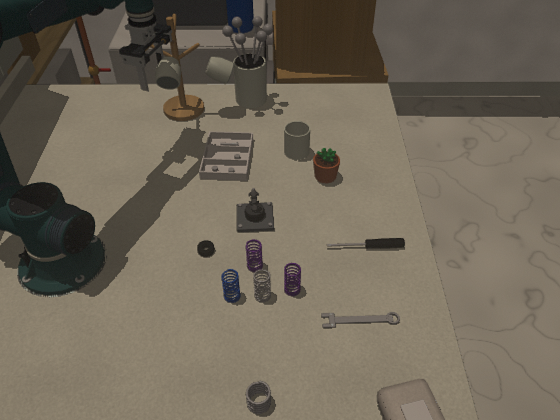

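Top view: the robot base is at (300,395). The rod is at (245,238). The springs are grey slim (328,226), blue (330,250), purple (321,204) and (298,234), and grey wide/short (412,225). The grey slim one fits: steel, taller and slimmer, next to coloured look-alikes. I'll confirm it in a crop.

```bash
python3 - <<'E'
import cv2,numpy as np
a=cv2.imread('pics/top1.png')[190:270,215:355]; b=cv2.imread('pics/side1.png')[180:310,190:310]
A=cv2.resize(a,(525,300),interpolation=cv2.INTER_CUBIC)
B=cv2.resize(b,(540,585),interpolation=cv2.INTER_CUBIC)
A2=np.zeros((585,260,3),np.uint8); a=cv2.imread('pics/top1.png')
A2[:280]=cv2.resize(a[190:260,290:355],(260,280),interpolation=2);A2[300:580]=cv2.resize(a[205:275,213:278],(260,280),interpolation=2)
cv2.imwrite('pics/crop1.png',np.hstack([A2,B]))
E
```

```text
(no output)
```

View pics/crop1.png

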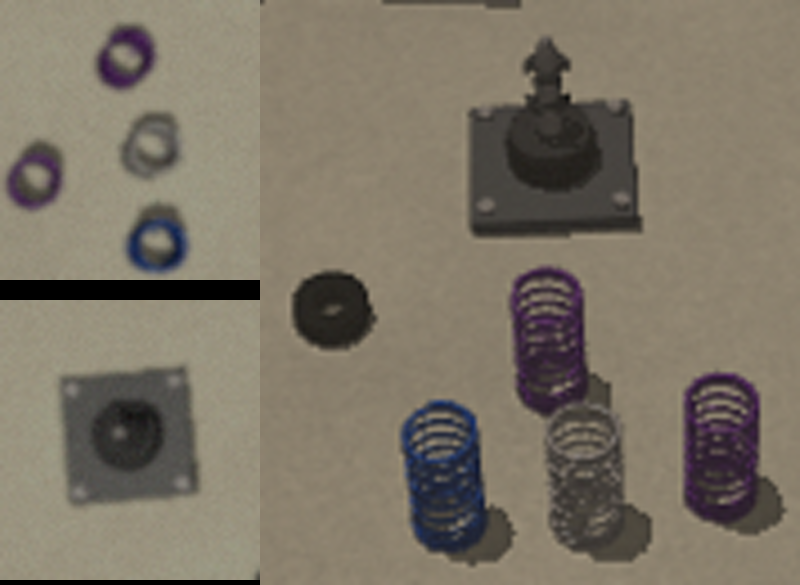

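The grey steel spring in the middle (side 262,276 at its top ring) is the one; the blue and purple springs around it are look-alikes.

```bash
python3 - <<'E'
from h import *
np.set_printoptions(precision=4,suppress=True)
for n,u,v in (('grey',262.2,275.6),('blue',230,272.9),('p1',253.6,242.9),('p2',292.7,266.7)):
    X=atz('side1',u,v,.08);print(n,X,proj('top1',X),proj('top1',[X[0],X[1],0]))
X=atz('side1',253.3,188.4,.112);print('tip',X,proj('top1',X))
print(tri(('side1',253.3,188.4),('top1',243,238)))
c=[atz('top1',213+a/4,205+b/4,.014)for a,b in((66,80),(188,68),(195,188),(74,204))]
print(np.array(c),np.mean(c,0))
E
```

```text
grey [ 0.5136 -0.1064  0.08  ] [328.7465 225.3976] [325.8323 226.8767]
blue [ 0.4393 -0.0983  0.08  ] [326.8849 250.363 ] [324.0556 250.5027]
p1 [ 0.4902 -0.006   0.08  ] [295.4833 233.9477] [294.3518 234.9704]
p2 [ 0.5838 -0.0804  0.08  ] [319.3517 202.2967] [316.9532 205.0029]
tip [0.4847 0.1551 0.112 ] [240.8124 236.583 ]
[0.4827 0.1487 0.1175]
[[0.5253 0.197  0.014 ]
 [0.5326 0.1013 0.014 ]
 [0.4389 0.0976 0.014 ]
 [0.4286 0.1918 0.014 ]] [0.4813 0.1469 0.014 ]
```

Request:
{"op": "apply_moves", "data": {
  "moves": [
    [[-0.8,-0.5,0,-0.2,0],[-1.8,-1.1,0,-0.6,0],[-2.8,-1.7,0,-1,0],[-3.8,-2.35,0,-1.4,0],[-4.8,-3,0,-1.9,0],[-5.8,-3.6,0,-1.9,0],[-6.8,-4.2,0,-1.9,0],[-7.6,-4.7,0,-1.9,0],[-8.13,-5.04,0,-1.9,0],[-8.13,-5.04,0,-1.9,0]]
  ]
}}

```text
time: 1.35
tool_pos: [0.4828, 0.1463, 0.4037]
ee_rot: [-3.141, -0.002, 3.135]
wrist_force: [0.6, 0.0, -0.2]
width: 0.0942
finger_force: 0.0
```

```bash
python3 - <<'E'
from h import *
s=snap('wrist','w1');o=telemetry.get_obs();print(o['time'],o['tool_pos'],o['ee_rot'],o['joint_positions'])
C,d=ray('w1',280,210);print(C,d);print(proj('w1',[.482,.148,.112]),proj('w1',[.482,.148,.04]))
E
```

```text
1.4 [0.48207941 0.14733496 0.40396318] [ 3.14126782e+00 -1.78980919e-03  3.13653758e+00] [ 1.83891671e-01 -1.47016217e-02  1.47732816e+00  6.59195995e-04
  1.68066303e+00 -1.38177757e+00]
[0.40447431 0.14672858 0.38450678] [ 0.2628847   0.00734111 -0.96484716]
[279.03518444 213.86214732] [278.62494614 194.56497321]
```

View pics/w1.png

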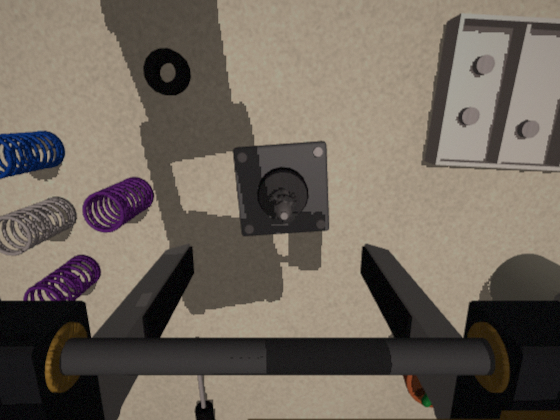

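Wrist view: the rod tip is at (284,216), with the base corners around it at (236,143), (325,142), (328,233), (241,235). The discs are in shadow, so I'll enhance a crop.

```bash
python3 - <<'E'
from h import *
c=np.array([atz('w1',u,v,.014) for u,v in((236,143),(325,142),(328,233),(241,235))]);print(c,c.mean(0))
print(atz('w1',284,216,.112), tri(('w1',284,216),('side1',253.3,188.4)))
im=cv2.imread('pics/w1.png')[150:240,230:335].astype(float)
im=np.clip((im/255)**.6*330-20,0,255).astype(np.uint8)
cv2.imwrite('pics/w1c.png',cv2.resize(im,None,fx=6,fy=6,interpolation=2))
E
```

```text
[[0.43188935 0.10336333 0.014     ]
 [0.43138877 0.19723468 0.014     ]
 [0.53271801 0.20379918 0.014     ]
 [0.53455827 0.10522278 0.014     ]] [0.4826386  0.15240499 0.014     ]
[0.4838486  0.15207054 0.112     ] [0.48410804 0.15230888 0.11407621]
```

View pics/w1c.png

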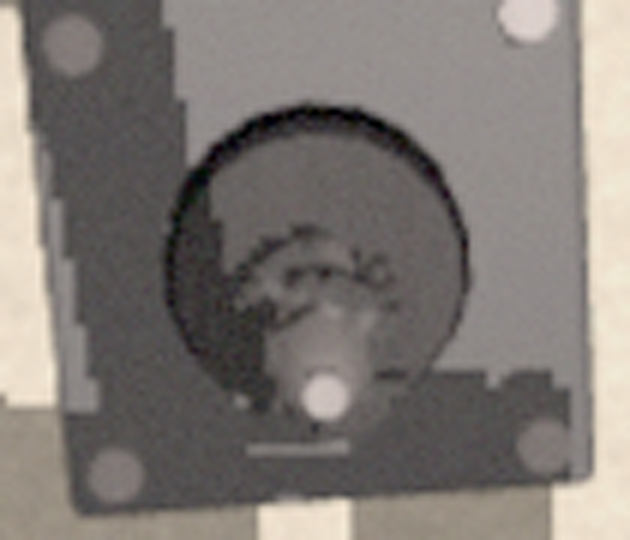

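Request:
{"op": "apply_moves", "data": {
  "moves": [
    [[-0.1,-1,0,0,0.36],[-0.3,-2,0,0,0.36],[-0.4,-3,0,0,0.36],[-0.5,-4,0,0,0.36],[-0.64,-5.09,0,0,0.36],[-0.64,-5.09,0,0,0.36],[-0.64,-5.09,0,0,0.36]]
  ]
}}

```text
time: 2.28
tool_pos: [0.5129, -0.1054, 0.4045]
ee_rot: [3.14, -0.0, 3.14]
wrist_force: [-1.0, -0.7, 0.1]
width: 0.0602
finger_force: 0.0
```

```bash
python3 - <<'E'
from h import *
s=snap('wrist','w2');o=telemetry.get_obs();print(o['time'],o['tool_pos'],o['ee_rot'],o['width'])
print(proj('w2',[.514,-.107,.08]),proj('w2',[.514,-.107,0]))
im=cv2.imread('pics/w2.png')[100:320,130:430]
cv2.imwrite('pics/w2c.png',cv2.resize(im,None,fx=2.6,fy=2.6,interpolation=2))
E
```

```text
2.325 [ 0.51292891 -0.10502201  0.40466886] [ 3.14056210e+00 -8.15417051e-05  3.14058804e+00] 0.06021293570815638
[274.64713289 205.55794191] [274.98108162 187.8255432 ]
```

View pics/w2c.png

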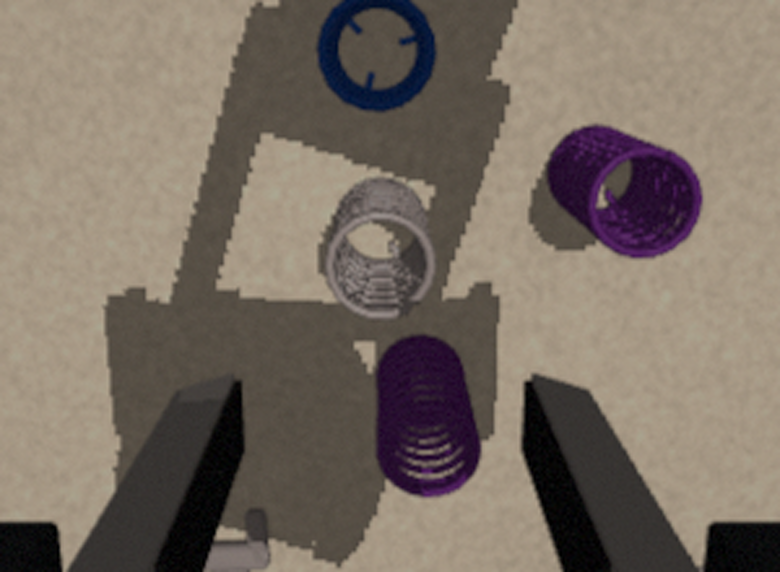

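Wrist crop: the grey spring's top ring is at full-image (276,202), centred between the fingers, and the neighbours are clear of the finger line. Descend and grip.

Request:
{"op": "apply_moves", "data": {
  "moves": [
    [[0.03,0,1,0,0.36],[0.03,0,2,0,0.36],[0.03,-0.01,2.8,0,0.36],[0.03,-0.01,3.25,0,0.36],[0.03,-0.01,3.25,0,0.36],[0.03,-0.01,3.25,0,0.7],[0.03,-0.01,3.25,0,0.7],[0.03,-0.01,3.25,0,0.7],[0.03,-0.01,3.25,0,0.7],[0.03,-0.01,3.25,0,0.7]]
  ]
}}

```text
time: 3.58
tool_pos: [0.5121, -0.1072, 0.2439]
ee_rot: [-3.142, 0.003, 3.138]
wrist_force: [0.3, 1.5, 5.6]
width: 0.0402
finger_force: 29.9
```

Request:
{"op": "apply_moves", "data": {
  "moves": [
    [[0,0,-1,0,0.7],[0,0,-2,0,0.7],[0,0,-3,0,0.7],[0.1,1,-3.2,0,0.7],[0.25,2,-3.2,0,0.7],[0.35,3,-3.2,0,0.7],[0.45,4,-3.2,0,0.7],[0.55,5,-3.2,0,0.7],[0.57,5.13,-3.2,0,0.7],[0.57,5.13,-3.2,0,0.7]]
  ]
}}

```text
time: 4.82
tool_pos: [0.4838, 0.1493, 0.4017]
ee_rot: [-3.14, -0.001, 3.139]
wrist_force: [-0.6, -0.5, -1.0]
width: 0.0398
finger_force: 29.9
```

```bash
python3 - <<'E'
from h import *
s=snap('wrist','w3');s=snap('side','s3');o=telemetry.get_obs();print(o['time'],o['tool_pos'],o['ee_rot'],o['width'],o['joint_positions'])
print(proj('w3',[*o['tool_pos'][:2],o['tool_pos'][2]-.162]),proj('w3',[.483,.151,.112]))
a=cv2.resize(cv2.imread('pics/w3.png')[110:310,180:380],(400,400),interpolation=2)
b=cv2.resize(cv2.imread('pics/s3.png')[100:240,190:330],(400,400),interpolation=2)
cv2.imwrite('pics/c3.png',np.hstack([a,b]))
print(proj('s3',[*o['tool_pos'][:2],o['tool_pos'][2]-.242]),proj('s3',[*o['tool_pos'][:2],o['tool_pos'][2]-.162]),proj('s3',[.483,.151,.112]))
E
```

```text
4.925 [0.48407343 0.14829119 0.40189612] [-3.14076217e+00 -4.23207818e-04  3.13684986e+00] 0.04014061642009038 [ 1.85454249e-01 -9.69323786e-03  1.47644523e+00 -7.39538625e-04
  1.67541321e+00 -1.38067648e+00]
[275.0996841  293.39004779] [279.3496058  214.21160371]
[252.16981008 176.16318586] [250.76697048 151.09238685] [252.57971598 189.47431616]
```

View pics/c3.png

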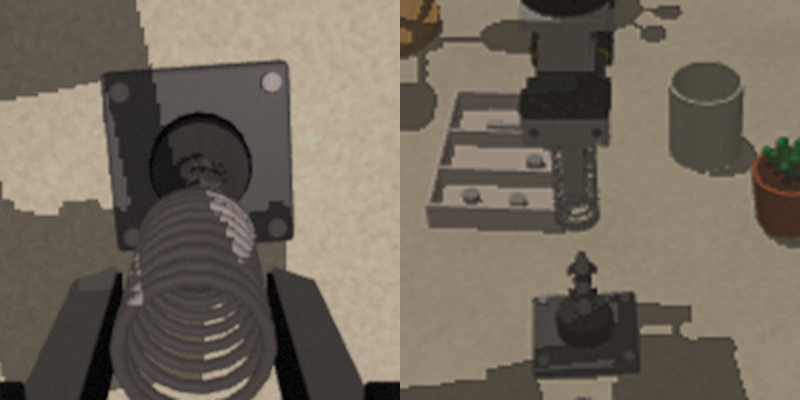

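```bash
python3 - <<'E'
from h import *
o=telemetry.get_obs();p=np.array([.4838,.149,.4018])
im=cv2.imread('pics/w3.png')
print(atz('w2',276.2,202.3,.08))
S=3;x0,y0=200,200
c=cv2.resize(im[y0:y0+195,x0:x0+160],None,fx=S,fy=S,interpolation=2)
c=np.clip((c/255.)**.6*300,0,255).astype(np.uint8)
for r,col in((.020,(0,255,0)),(.016,(0,255,255))):
  P=np.array([proj('w3',p+[r*np.cos(a),r*np.sin(a),-.162]) for a in np.linspace(0,6.283,60)])
  cv2.polylines(c,[((P-[x0,y0])*S).astype(int)],True,col,1)
cv2.imwrite('pics/c4.png',c)
E
```

```text
[ 0.5109379  -0.10557876  0.08      ]
```

View pics/c4.png

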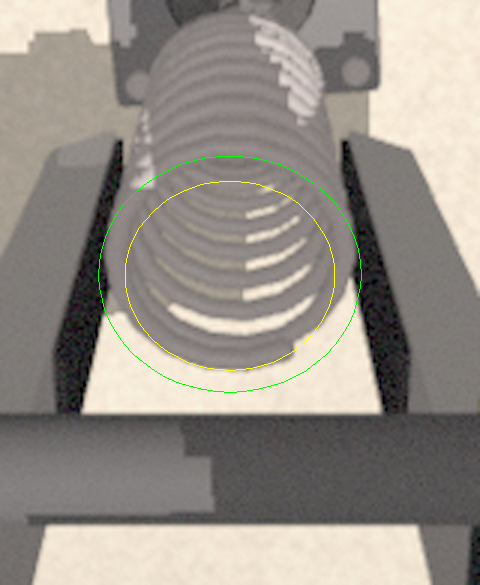

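The spring is held centred in the grip, with its top ring close to the green overlay. Shift 2 mm in y and lower it over the rod tip.

Request:
{"op": "apply_moves", "data": {
  "moves": [
    [[0,0.04,0.4,0,0.7],[0,0.04,0.8,0,0.7],[0,0.04,0.9,0,0.7],[0,0.04,1.0,0,0.7],[0,0.04,1.1,0,0.7],[0,0.04,1.2,0,0.7],[0,0.04,1.24,0,0.7],[0,0.04,1.24,0,0.7]]
  ]
}}

```text
time: 5.92
tool_pos: [0.4838, 0.1515, 0.3401]
ee_rot: [3.142, -0.0, 3.139]
wrist_force: [-0.6, -0.8, -0.2]
width: 0.0398
finger_force: 29.9
```

```bash
cat > st.py <<'E'
from h import *
o=telemetry.get_obs();print(o['time'],o['tool_pos'].round(4),o['wrist_force'].round(1),o['wrist_torque'].round(2),o['joint_positions'][5],'bottom',round(o['tool_pos'][2]-.242,4))
E
python3 st.py
```

```text
5.925 [0.4838 0.1515 0.3401] [-0.6 -0.8 -0.2] [-0.02  0.08  0.  ] -1.3762770731642595 bottom 0.0981
```

Request:
{"op": "apply_moves", "data": {
  "moves": [
    [[0,0,0.03,0,0.7],[0,0,0.06,0,0.7],[0,0,0.09,0,0.7],[0,0,0.11,0,0.7],[0,0,0.13,0,0.7],[0,0,0.15,0,0.7],[0,0,0.15,0,0.7]]
  ]
}}

```text
time: 6.8
tool_pos: [0.4839, 0.1514, 0.3354]
ee_rot: [3.141, 0.003, 3.139]
wrist_force: [-2.9, 0.2, 8.6]
width: 0.0399
finger_force: 29.9
```

Request:
{"op": "apply_moves", "data": {
  "moves": [
    [[0,0,0,0.5,0.7],[0,0,0,1,0.7],[0,0,0,1.5,0.7],[0,0,0,2,0.7]]
  ]
}}

```text
time: 7.3
tool_pos: [0.4843, 0.1514, 0.3354]
ee_rot: [3.139, 0.004, 2.787]
wrist_force: [-1.3, -1.3, 9.0]
width: 0.04
finger_force: 29.9
```

```bash
python3 st.py
```

```text
7.3 [0.4843 0.1514 0.3354] [-1.3 -1.3  9. ] [-0.18  0.22  0.07] -1.0244562767338574 bottom 0.0934
```

Request:
{"op": "apply_moves", "data": {
  "moves": [
    [[0,0,0,0.5,0.7],[0,0,0,1,0.7],[0,0,0,1.5,0.7],[0,0,0,2,0.7]]
  ]
}}

```text
time: 7.8
tool_pos: [0.4844, 0.1515, 0.335]
ee_rot: [3.138, 0.003, 2.437]
wrist_force: [0.3, 0.2, 3.0]
width: 0.0398
finger_force: 29.9
```

Request:
{"op": "apply_moves", "data": {
  "moves": [
    [[0,0,0.02,0,0.7],[0,0,0.04,0,0.7],[0,0,0.06,0,0.7],[0,0,0.06,0,0.7]]
  ]
}}

```text
time: 8.3
tool_pos: [0.4839, 0.1511, 0.3293]
ee_rot: [-3.141, 0.001, 2.44]
wrist_force: [1.0, -1.8, 0.5]
width: 0.0396
finger_force: 29.9
```

```bash
python3 st.py
```

```text
8.3 [0.4839 0.1511 0.3293] [ 1.  -1.8  0.5] [-0.31 -0.15 -0.05] -0.6784762015396093 bottom 0.0873
```

Through the upper disc; go on to the lower disc.

Request:
{"op": "apply_moves", "data": {
  "moves": [
    [[0,0,0.08,0,0.7],[0,0,0.16,0,0.7],[0,0,0.24,0,0.7],[0,0,0.32,0,0.7],[0,0,0.36,0,0.7],[0,0,0.39,0,0.7],[0,0,0.42,0,0.7],[0,0,0.42,0,0.7]]
  ]
}}

```text
time: 9.3
tool_pos: [0.4838, 0.1514, 0.3105]
ee_rot: [3.141, 0.001, 2.44]
wrist_force: [-4.8, -0.8, 6.0]
width: 0.0402
finger_force: 29.9
```

```bash
python3 st.py
```

```text
9.3 [0.4838 0.1514 0.3105] [-4.8 -0.8  6. ] [-0.29  0.73  0.01] -0.6782237742870342 bottom 0.0685
```

Request:
{"op": "apply_moves", "data": {
  "moves": [
    [[0,0,0,0.5,0.7],[0,0,0,1,0.7],[0,0,0,1.5,0.7],[0,0,0,2,0.7]]
  ]
}}

```text
time: 9.8
tool_pos: [0.4844, 0.1514, 0.3105]
ee_rot: [3.138, 0.001, 2.088]
wrist_force: [-0.1, -1.2, 4.2]
width: 0.0397
finger_force: 29.9
```

```bash
python3 st.py
```

```text
9.8 [0.4844 0.1514 0.3105] [-0.1 -1.2  4.2] [-0.16  0.13 -0.  ] -0.32624668692558967 bottom 0.0685
```

Still on the disc; press slightly more and keep turning.

Request:
{"op": "apply_moves", "data": {
  "moves": [
    [[0,0,0.02,0.5,0.7],[0,0,0.02,1,0.7],[0,0,0.02,1.5,0.7],[0,0,0.02,2,0.7]]
  ]
}}

```text
time: 10.3
tool_pos: [0.4845, 0.1514, 0.3105]
ee_rot: [3.136, 0.0, 1.739]
wrist_force: [-0.3, -1.5, 7.1]
width: 0.0397
finger_force: 29.9
```

Request:
{"op": "apply_moves", "data": {
  "moves": [
    [[0,0,0,0.5,0.7],[0,0,0,1,0.7],[0,0,0,1.5,0.7],[0,0,0,2,0.7]]
  ]
}}

```text
time: 10.8
tool_pos: [0.4846, 0.1515, 0.31]
ee_rot: [3.137, -0.002, 1.39]
wrist_force: [0.6, -0.6, 4.7]
width: 0.0403
finger_force: 29.9
```

Request:
{"op": "apply_moves", "data": {
  "moves": [
    [[0,0,0.02,0.2,0.7],[0,0,0.04,0.2,0.7],[0,0,0.06,0.2,0.7],[0,0,0.06,0.2,0.7]]
  ]
}}

```text
time: 11.3
tool_pos: [0.4846, 0.1516, 0.3091]
ee_rot: [3.135, -0.003, 1.359]
wrist_force: [-2.5, 0.6, 12.1]
width: 0.0397
finger_force: 30.0
```

```bash
python3 st.py
```

```text
11.3 [0.4846 0.1516 0.3091] [-2.5  0.6 12.1] [-0.23  0.69  0.06] 0.4037973898765406 bottom 0.0671
```

Request:
{"op": "apply_moves", "data": {
  "moves": [
    [[0,0,0,0.4,0.7],[0,0,0,0.8,0.7],[0,0,0,1.2,0.7],[0,0,0,1.2,0.7]]
  ]
}}

```text
time: 11.8
tool_pos: [0.4838, 0.1514, 0.3046]
ee_rot: [3.142, -0.0, 1.15]
wrist_force: [0.5, -0.6, -0.5]
width: 0.04
finger_force: 29.9
```

```bash
python3 st.py
```

```text
11.8 [0.4838 0.1514 0.3046] [ 0.5 -0.6 -0.5] [-0.11  0.08  0.03] 0.6124638573119818 bottom 0.0626
```

Request:
{"op": "apply_moves", "data": {
  "moves": [
    [[0,0,0.06,0,0.7],[0,0,0.12,0,0.7],[0,0,0.2,0,0.7],[0,0,0.28,0,0.7],[0,0,0.34,0,0.7],[0,0,0.4,0,0.7],[0,0,0.43,0,0.7],[0,0,0.46,0,0.7],[0,0,0.48,0,0.7],[0,0,0.48,0,0.7]]
  ]
}}

```text
time: 13.05
tool_pos: [0.4838, 0.1514, 0.2836]
ee_rot: [3.141, -0.001, 1.149]
wrist_force: [-4.8, -0.7, 11.3]
width: 0.0396
finger_force: 30.0
```

```bash
python3 st.py
```

```text
13.05 [0.4838 0.1514 0.2836] [-4.8 -0.7 11.3] [-0.19  1.29 -0.01] 0.6133089857416704 bottom 0.0416
```

Contact sits 52 mm below the upper-disc contact, which matches the seat. Ease off, release and withdraw.

Request:
{"op": "apply_moves", "data": {
  "moves": [
    [[0,0,-0.03,0,0.7],[0,0,-0.03,0,0.4],[0,0,-0.03,0,0.3],[0,0,-0.03,0,0.3],[0,0,-0.03,0,0.3],[0,0,-0.3,0,0.3],[0,0,-0.8,0,0.3],[0,0,-1.6,0,0.3],[0,0,-2.6,0,0.3],[0,0,-2.6,0,0.3]]
  ]
}}

```text
time: 14.3
tool_pos: [0.4843, 0.1515, 0.4172]
ee_rot: [3.132, -0.007, 1.149]
wrist_force: [0.4, -0.9, -1.4]
width: 0.0664
finger_force: 0.0
```

```bash
python3 - <<'E'
from h import *
snap('wrist','w5');snap('side','s5')
a=cv2.resize(cv2.imread('pics/w5.png')[100:320,170:390],(400,400),interpolation=2)
b=cv2.resize(cv2.imread('pics/s5.png')[150:310,180:340],(400,400),interpolation=2)
c=np.hstack([a,b]);cv2.imwrite('pics/c5.png',np.clip((c/255.)**.6*300,0,255).astype(np.uint8))
for z in (.04,.112,.12): print(z,(proj('s5',[.4838,.152,z])-[180,150])*2.5+[400,0])
E
python3 st.py
```

```text
0.04 [585.02744849 147.54802777]
0.112 [582.25711828  98.0336676 ]
0.12 [581.93652156  92.30361354]
14.4 [0.4838 0.1514 0.4118] [-0.6 -0.2 -0.1] [-0.13  0.07  0.01] 0.6133635736768533 bottom 0.1698
```

View pics/c5.png

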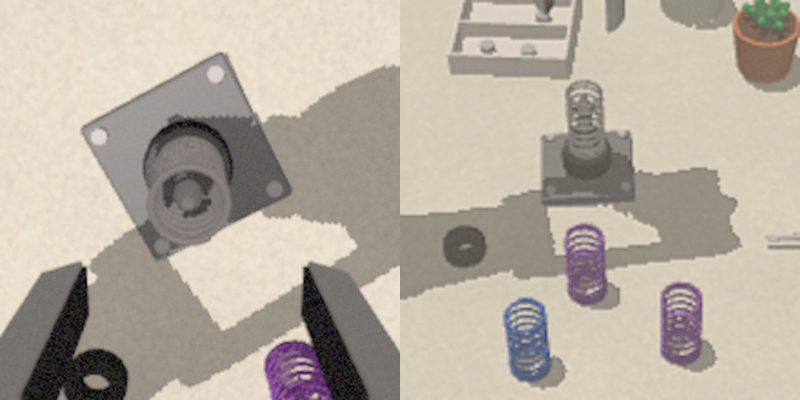

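The spring stands upright on the seat. Its top ring is at crop (585,90), against a predicted 92 for fully home. The neighbours haven't moved.

```bash
python3 -c "
from bench import ticket;print(ticket.close_job())"
```

```text
the job is handed in; nothing more can be done
None
```

The steel spring is threaded over the rod past both notched discs, sits fully home on the seat and is released; the neighbouring springs and the bush look unmoved in the last picture, and the job was handed in at about 14 s.

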